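# Open the short kitchen canister

### The job

Take the lid off the shorter of the two white canisters and lay it on the round cork mat, knob up and wholly on the mat; set it down rather than drop it. Leave the short canister standing where it is, and leave the tall canister alone.

Things in the scene. Friction and masses are not known exactly. Their poses are not given: they have to be found in the camera images.
- canister: The short canister: an open round pot of white ceramic, 100 mm outside diameter, 110 mm high, wall 5 mm (inside diameter 90 mm), about 0.6 kg, loose on the worktop. Origin at the centre of its underside, z up along its axis.
- lid: Loose light-wood lid of the short canister, 0.1 kg, lying in its mouth, no catch. Plug 84 mm across, 10 mm high (3 mm clearance all round); disc 104 mm across, 10 mm thick, on the rim; upright cylindrical knob 28 mm across, 30 mm high, in the middle. Origin: centre of the plug's underside, z up: disc z = 10 to 20 mm, knob z = 20 to 50 mm. Closed: origin 100 mm above the canister's.
- mat: Round mat of brown cork, 160 mm in diameter and 6 mm thick, fixed flat on the worktop. Origin at the centre of its underside, z up.
- tall_canister: The tall canister, a bystander: white ceramic of the same 100 mm diameter with a wooden lid (104 mm) and knob (28 mm) of the same kind, but closed tight: lid and pot are one piece of 1 kg. The pot is 170 mm high, its knob's top 210 mm above the worktop. Loose. Origin at the centre of its underside, z up.
Not all that is in view belongs to the job. Several things have the shape of the lid; the one meant has the colours described above.

How it is judged:
On the way:
1. the lid is lifted clear of the short canister by the gripper (z of lid in the frame of canister above 0.115 m and contact force between lid and canister below 0.1 N and contact force between the fingers and lid above 0.5 N), for 0.2 s.
At the end, for the whole second after the job is handed in: The lid lies at rest on the cork mat, knob up within 10 degrees, flat on the cork (underside within about 6 mm of it), its centre within 28 mm of the mat's centre (so wholly on it); the short canister stands upright within 30 mm of where it was, the tall one upright within 20 mm of where it was (horizontal distance between lid and mat below 0.028 m and z of lid in the frame of mat between 0.001 and 0.012 m and angle between each of lid, canister, tall_canister's own z axis and vertical below 0.17 rad and linear speed of lid below 0.02 m/s and distance of canister from where it was at the start of the episode below 0.03 m and distance of tall_canister from where it was at the start of the episode below 0.02 m); the robot touches nothing.
It fails at once if the short canister is lifted, tipped or pushed more than 30 mm (distance of canister from where it was at the start of the episode above 0.03 m or angle between canister's own z axis and vertical above 0.3 rad).
It fails at once if the tall canister is lifted, tipped or pushed more than 20 mm (distance of tall_canister from where it was at the start of the episode above 0.02 m or angle between tall_canister's own z axis and vertical above 0.3 rad).
It fails at once if the lid is dropped onto the mat: let go with its underside more than 20 mm above the cork (horizontal distance between lid and mat below 0.09 m and z of lid in the frame of mat above 0.026 m and contact force between the fingers and lid below 0.05 N).
It also fails if it takes over 40 s, if anything falls off the work surface, if the arm or the gripper's body presses on something with over 40 N, if the wrist force passes 120 N, or if a joint passes its speed limit or range.

### The arm

A 6-joint arm with a two-finger parallel gripper is mounted at the origin on the work surface. World frame = base frame: x ahead of the robot, y to its left, z up, the work surface at z = 0. Lengths are in m, angles in rad, forces in N, time in s.
With the tool pointing down it reaches from about 0.225 to 0.875 m from the base axis. Payload 3.4 kg.
Tool frame: the origin (TCP) lies at the very end of the fingers, on their centre line; the grasp point (between the pads) lies 19 mm behind it; z points along the fingers, y is the line along which they close (so a half turn about z gives the same grasp; the last joint's range is limited). The gripper opens to 85 mm and grips with 20 to 120 N. Pads are 22 mm wide; open, the fingers measure 114 mm over their backs; the gripper's body (76 mm by 85 mm) begins 54 mm behind the grasp point. The pads swing forward as they close: fully open they stand 13 mm farther back than shut.
Start: joints at [-1.432, 0.276, 1.505, -0, 1.361, -0.121], TCP at [0.148, -0.556, 0.231] pointing down, gripper open.
Joint ranges: [-2.89, 2.89], [-0.75, 2.08], [0.22, 2.7], [-1.18, 4.32], [0.11, 2.71], [-2.7, 2.7]. Speed limits (rad/s): [2.57, 2.57, 3.14, 3.14, 3.14, 3.14].

### API

Orientations are given as a unit quaternion [w, x, y, z].
In Python, from rig import readout, vision, manip gives the robot as it stands.
- The arm moves only by the shell command python3 -m handwheel 'ROWS' [FORCE]. ROWS is JSON, a list of rows, each a list of 3 entries, a list of its own where there are three numbers: the shift along the tool's x, y, z in mm, then the turn, a rotation vector about the tool's x, y, z in units of 6 degrees (1.0 is 6 degrees), then the closure, from -1 (fully open) to 1 (shut), so that 0 is half open. A call has 1 to 20 rows; each row shifts and turns the commanded pose from where the row before left it, along the tool's axes as they then stand; what a row does not reach is not made up. A row lasts 1/8 s, in which the tool goes at most 62.5 mm and 10.7 degrees, less where a joint would pass 70% of its speed; a pose out of reach is approached as far as the arm can. A call is refused whole if a number of a shift passes 62.5 or a number of a turn 1, either way. A call with a gripper value outside its range is refused whole. The fingers move at their own pace and stop on an object; FORCE is the grip in N (left out, the last holds). Time passes only in rows, so rows that do not move let the fingers close. It gives the time, the measured TCP pose, the force, the opening and the grip force at its end, in the units of the state.
- readout.get_state(): the state, without advancing time (a new reading comes with each control period).
- vision.get_image(name): name is "scene" or "top"; returns the picture (400x640x3 uint8, blue, green, red); there is no depth.
- vision.camera_params(name): a dict with "intrinsics" (3x3 intrinsics, pixels), "rvec" (rotation vector, rad) and "tvec" (3), from world to camera coordinates, as OpenCV has them. Camera axes: x right, y down, z forward; pixel columns grow to the right and rows downward; lengths in m; the calibration is good to about 2 mm. A picture is of the moment at which its call begins. camera_params takes no time and is no camera call.
- manip.sign_off(): hands the job in; it is judged then, once.
The state is a dict: "clock": time; "qpos": joint angles; "qd": joint speeds; "effort": joint torques, N m; "position": TCP position; "ee_rot": TCP orientation; "contact_force": force on the tool from outside, world axes, zero at the start; "moment": the same for the moment, N m; "width": finger opening in m; "gripper_force": force on a finger pad.
Only numpy, scipy, OpenCV 4.12 (cv2) and the standard library are available. Lean on these libraries where they do the work, as an engineer would, in place of code of your own. Each camera call takes 0.05 s, during which the arm holds its last target. There are 200 camera calls.

## Working session

There is one attempt and no reset: what is moved stays moved. The work goes in short steps, Python scripts to look and compute and a shell command to move; the robot and the scene stay as the last step left them, time stands still between calls to the robot, and variables do not carry over. Pictures are saved under pics/ and viewed, at most 10 in all, crops included, and the job is handed in when it is done.

```bash
mkdir -p pics
python3 - <<'E'
from rig import readout, vision
import cv2
for n in("scene","top"):
    cv2.imwrite(f"pics/{n}0.png",vision.get_image(n)); print(n,vision.camera_params(n))
print(readout.get_state())
E
```

```text
scene {'intrinsics': array([[497.75459797,   0.        , 317.96599628],
       [  0.        , 497.75459797, 198.23661422],
       [  0.        ,   0.        ,   1.        ]]), 'rvec': array([ 0.9232804 ,  2.55256897, -0.99925858]), 'tvec': array([ 0.43483477, -0.14448497,  1.6873047 ])}
top {'intrinsics': array([[436.579644  ,   0.        , 319.53618982],
       [  0.        , 436.579644  , 197.78769674],
       [  0.        ,   0.        ,   1.        ]]), 'rvec': array([ 2.14201387, -2.18020447,  0.07549168]), 'tvec': array([-0.01785695,  0.53501406,  1.21075062])}
{'clock': 0.1, 'qpos': array([-1.43200910e+00,  2.76546740e-01,  1.50601413e+00, -2.02997635e-05,
        1.36070366e+00, -1.21022124e-01]), 'qd': array([ 0.00164695, -0.00140157, -0.00249793,  0.00193924,  0.00056272,
        0.00086219]), 'effort': array([ 1.41570203e-03, -4.17698228e+01, -2.46404171e+01, -2.70540659e-04,
        5.78707026e-03,  5.38051268e-06]), 'position': array([ 0.14762465, -0.55523513,  0.23051464]), 'ee_rot': array([-8.35819307e-04,  9.91573625e-01,  1.29541685e-01, -1.73497247e-05]), 'contact_force': array([-0.07610728, -0.27269563, -0.34806308]), 'moment': array([-0.00876628,  0.01129587,  0.02060919]), 'gripper_force': 0.0, 'width': 0.08514140301873975}
```

View pics/scene0.png

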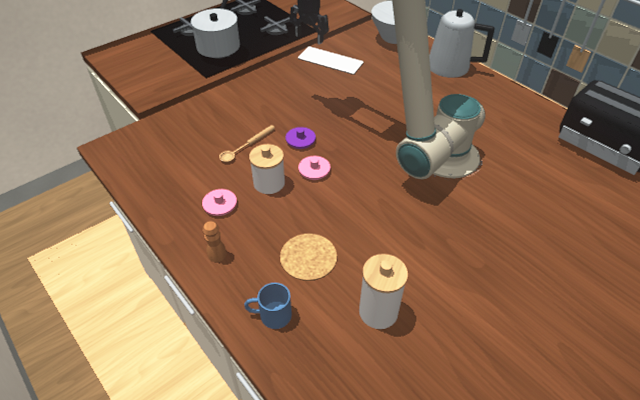

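View pics/top0.png

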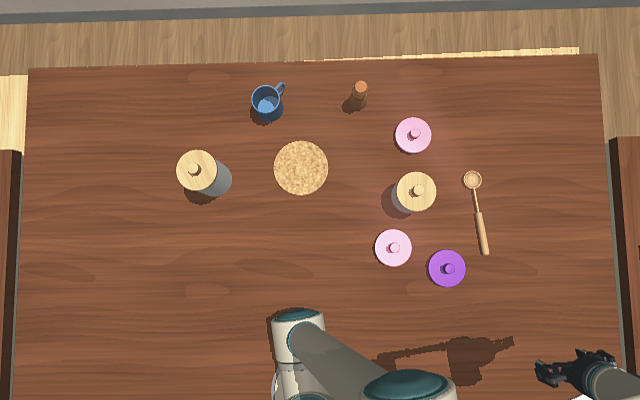

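The scene shows the short canister with its wooden lid at (267,155), the cork mat at (308,256) and the tall canister at (385,270). In the top view they are at (416,191), (301,168) and (196,170).
Lookalikes in the top view: pink lids at (413,135) and (393,248), a purple lid at (447,268), and the tall canister's wooden lid at (196,170). I choose the wooden lid at (416,191), on the short white pot, and check it in a crop.

```bash
python3 - <<'E'
import cv2,numpy as np
t=cv2.imread("pics/top0.png")[120:220,260:450]; s=cv2.imread("pics/scene0.png")[125:215,200:350]
a=cv2.resize(t,(760,400),interpolation=cv2.INTER_CUBIC)
cv2.imwrite("pics/crop_top.png",a)
cv2.imwrite("pics/crop_scene.png",cv2.resize(s,(750,450),interpolation=cv2.INTER_CUBIC))
E
cat > h.py <<'E'
import numpy as np,cv2
from rig import vision
def cast(n,uv,z):
    p=vision.camera_params(n);R=cv2.Rodrigues(p["rvec"])[0];t=p["tvec"]
    d=R.T@np.linalg.inv(p["intrinsics"])@np.array([*uv,1.]);c=-R.T@t
    return c+d*(z-c[2])/d[2]
def proj(n,X):
    p=vision.camera_params(n)
    return cv2.projectPoints(np.atleast_2d(np.float64(X)),p["rvec"],p["tvec"],p["intrinsics"],None)[0][:,0]
E
```

```text
(no output)
```

View pics/crop_top.png

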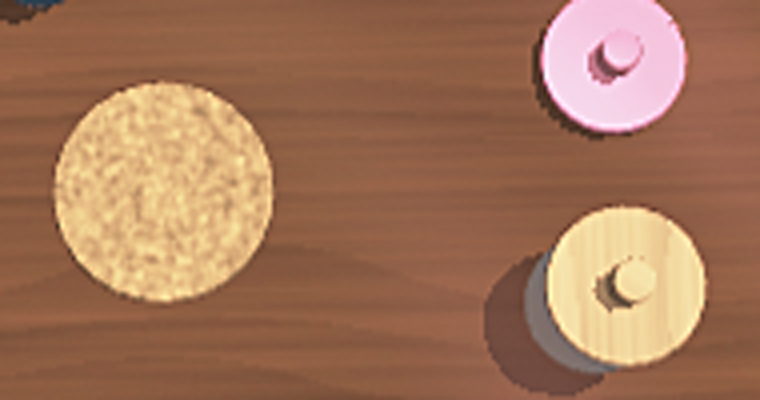

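View pics/crop_scene.png

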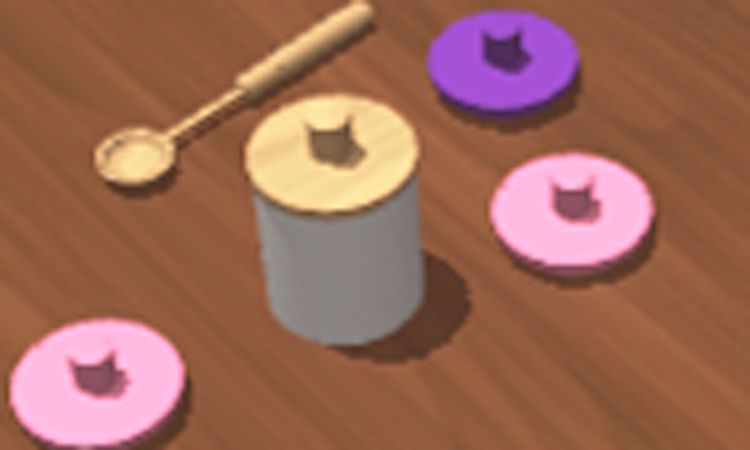

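The crops confirm a wooden lid with a knob on the short white pot. In the top crop its disc is centred at (626,286), its knob top at (635,282) and the mat at (164,191). In the scene crop its disc is centred at (332,153).

Run:
```python
from h import *
from rig import readout
f=lambda x,y,s,o:((x+.5)/s-.5+o[0],(y+.5)/s-.5+o[1])
print("disc top",cast("top",f(626.5,286.5,4,(260,120)),.12))
print("knob top",cast("top",f(635,282,4,(260,120)),.15))
print("disc scene",cast("scene",f(332,153,5,(200,125)),.12))
print("mat top",cast("top",f(164,191.5,4,(260,120)),.006))
print("mat scene",cast("scene",(308.5,256),.006))
print("tall",cast("top",(196.5,170),.18))
print("pinks",cast("top",(413,135),.02),cast("top",(393,248),.02),cast("top",(447,268),.02))
from scipy.spatial.transform import Rotation as Ro
s=readout.get_state();q=s["ee_rot"];print(Ro.from_quat(q,scalar_first=True).as_matrix().round(3))
```

```text
disc top [ 0.53791686 -0.28143996  0.12      ]
knob top [ 0.53750166 -0.28095858  0.15      ]
disc scene [ 0.53866579 -0.27918251  0.12      ]
mat top [0.62556439 0.02648072 0.006     ]
mat scene [0.62530215 0.02996702 0.006     ]
tall [0.59567971 0.27633202 0.18      ]
pinks [ 0.71072111 -0.29801092  0.02      ] [ 0.39002624 -0.2305608   0.02      ] [ 0.33243494 -0.37824059  0.02      ]
[[ 0.966  0.257 -0.   ]
 [ 0.257 -0.966  0.002]
 [ 0.    -0.002 -1.   ]]
```

```bash
python3 -m handwheel '[[[30,-10,0],[0,0,0],-1],[[40,-15,0],[0,0,0],-1],[[40,-15,0],[0,0,0],-1],[[40,-15,0],[0,0,0],-1],[[40,-15,0],[0,0,0],-1],[[40,-15,0],[0,0,0],-1],[[40,-15,0],[0,0,0],-1],[[40,-15,0],[0,0,0],-1],[[40,-15,0],[0,0,0],-1],[[40,-15,0],[0,0,0],-1],[[37,-15,0],[0,0,0],-1],[[20,-5,0],[0,0,0],-1],[[0,0,0],[0,0,0],-1],[[0,0,0],[0,0,0],-1]]' 40
python3 - <<'E'
from rig import readout,vision
import numpy as np,cv2
from scipy.spatial.transform import Rotation as Ro
s=readout.get_state();R=Ro.from_quat(s["ee_rot"],scalar_first=True).as_matrix()
print(s["position"],R.round(3),(R.T@(np.array([.538,-.2805,.124])-s["position"])*1e3).round(1))
cv2.imwrite("pics/over.png",cv2.resize(vision.get_image("scene")[70:220,170:370],(800,600),interpolation=cv2.INTER_CUBIC))
E
```

```text
clock: 1.85
position: [0.5363, -0.2823, 0.2311]
ee_rot: [0.0, 0.992, 0.129, -0.001]
contact_force: [0.6, 0.3, 0.2]
width: 0.0854
gripper_force: 0.0
[ 0.53626208 -0.28229549  0.23108962] [[ 0.967  0.256 -0.001]
 [ 0.256 -0.967 -0.   ]
 [-0.001  0.    -1.   ]] [  2.3  -1.3 107.1]
```

View pics/over.png

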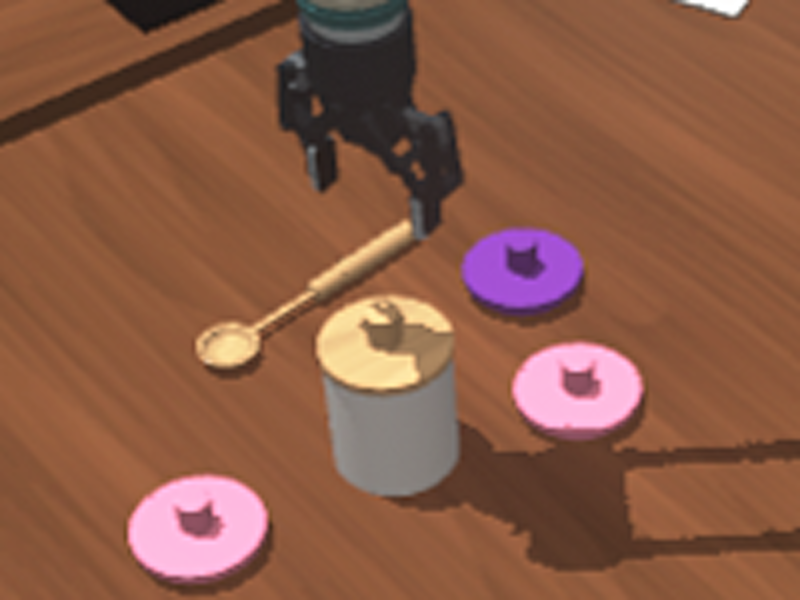

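The fingers, at about (325,165) and (425,210) in the crop, hang over the lid and straddle its knob at (385,320). I go down.

```bash
python3 -m handwheel '[[[2,-1,30],[0,0,0],-1],[[0,0,30],[0,0,0],-1],[[0,0,25],[0,0,0],-1],[[0,0,12],[0,0,0],-1],[[0,0,8],[0,0,0],-1],[[0,0,0],[0,0,0],-1],[[0,0,0],[0,0,0],-0.5],[[0,0,0],[0,0,0],0],[[0,0,0],[0,0,0],0.2],[[0,0,0],[0,0,0],0.4],[[0,0,0],[0,0,0],1],[[0,0,0],[0,0,0],1],[[0,0,0],[0,0,0],1],[[0,0,0],[0,0,0],1]]' 40
```

```text
clock: 3.65
position: [0.5393, -0.2803, 0.1269]
ee_rot: [0.001, 0.992, 0.13, 0.0]
contact_force: [-1.0, -0.3, 5.3]
width: 0.0266
gripper_force: 39.6
```

```bash
python3 -m handwheel '[[[0,0,-5],[0,0,0],1],[[0,0,-10],[0,0,0],1],[[0,0,-20],[0,0,0],1],[[0,0,-25],[0,0,0],1],[[0,0,-15],[0,0,0],1],[[0,0,-5],[0,0,0],1],[[0,0,0],[0,0,0],1],[[0,0,0],[0,0,0],1],[[0,0,0],[0,0,0],1]]'
python3 - <<'E'
from rig import readout,vision
import numpy as np,cv2
from scipy.spatial.transform import Rotation as Ro
s=readout.get_state();R=Ro.from_quat(s["ee_rot"],scalar_first=True).as_matrix()
print(s["position"],(R.T@(np.array([.6255,.028,.2])-s["position"])*1e3).round(1))
cv2.imwrite("pics/lift.png",cv2.resize(vision.get_image("scene")[90:210,190:350],(800,600),interpolation=cv2.INTER_CUBIC))
E
```

```text
clock: 4.78
position: [0.5386, -0.2797, 0.2054]
ee_rot: [-0.001, 0.992, 0.13, -0.001]
contact_force: [0.6, -0.2, -1.2]
width: 0.0263
gripper_force: 39.7
[ 0.53862012 -0.27972506  0.20543777] [ 163.  -275.1    5.6]
```

View pics/lift.png

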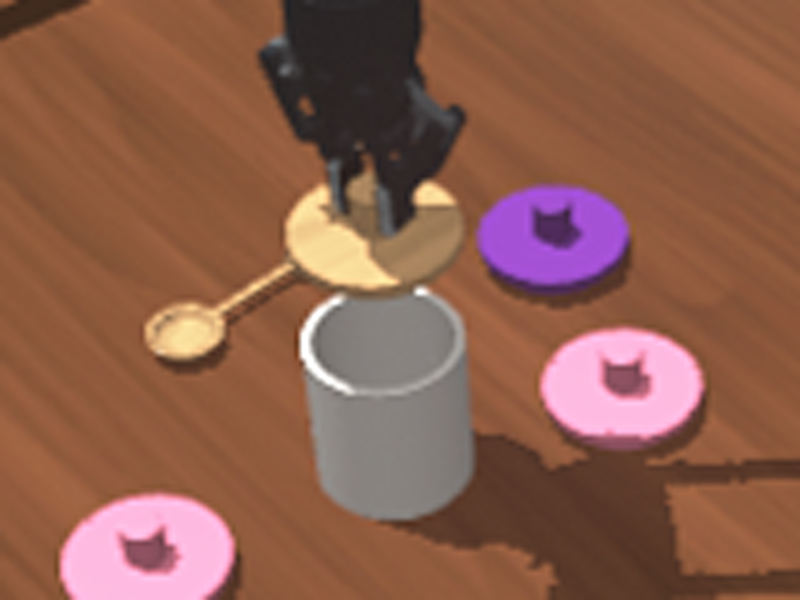

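The lid (disc at (375,235) in the crop) hangs level, clear of the open pot at (385,340). I carry it over to the mat.

```bash
python3 -m handwheel '[[[3,-5,0],[0,0,0],1],[[8,-13,0],[0,0,0],1],[[14,-24,0],[0,0,0],1],[[16,-27,0],[0,0,0],1],[[16,-27,0],[0,0,0],1],[[16,-27,0],[0,0,0],1],[[16,-27,0],[0,0,0],1],[[16,-27,0],[0,0,0],1],[[16,-27,0],[0,0,0],1],[[16,-27,0],[0,0,0],1],[[14,-24,0],[0,0,0],1],[[8,-13,0],[0,0,0],1],[[4,-7,0],[0,0,0],1],[[0,0,0],[0,0,0],1],[[0,0,0],[0,0,0],1]]'
python3 -m handwheel '[[[0,0,10],[0,0,0],1],[[0,0,20],[0,0,0],1],[[0,0,30],[0,0,0],1],[[0,0,30],[0,0,0],1],[[0,0,25],[0,0,0],1],[[0,0,15],[0,0,0],1],[[0,0,10],[0,0,0],1],[[0,0,5],[0,0,0],1],[[0,0,5],[0,0,0],1],[[0,0,0],[0,0,0],1],[[0,0,0],[0,0,0],1]]'
python3 - <<'E'
from rig import readout,vision
import numpy as np,cv2
from scipy.spatial.transform import Rotation as Ro
s=readout.get_state();R=Ro.from_quat(s["ee_rot"],scalar_first=True).as_matrix()
print(s["position"],(R.T@(np.array([.6255,.028,.033])-s["position"])*1e3).round(1))
cv2.imwrite("pics/place.png",cv2.resize(vision.get_image("scene")[190:310,230:390],(800,600),interpolation=cv2.INTER_CUBIC))
E
```

```text
clock: 6.7
position: [0.6257, 0.0268, 0.2063]
ee_rot: [0.0, 0.992, 0.129, -0.0]
contact_force: [0.0, -0.1, -0.7]
width: 0.0265
gripper_force: 39.7
clock: 8.07
position: [0.6263, 0.0277, 0.0568]
ee_rot: [0.0, 0.992, 0.13, 0.0]
contact_force: [0.0, 0.1, -1.7]
width: 0.0268
gripper_force: 39.7
[0.62625462 0.02766276 0.05677017] [-0.7 -0.5 23.8]
```

View pics/place.png

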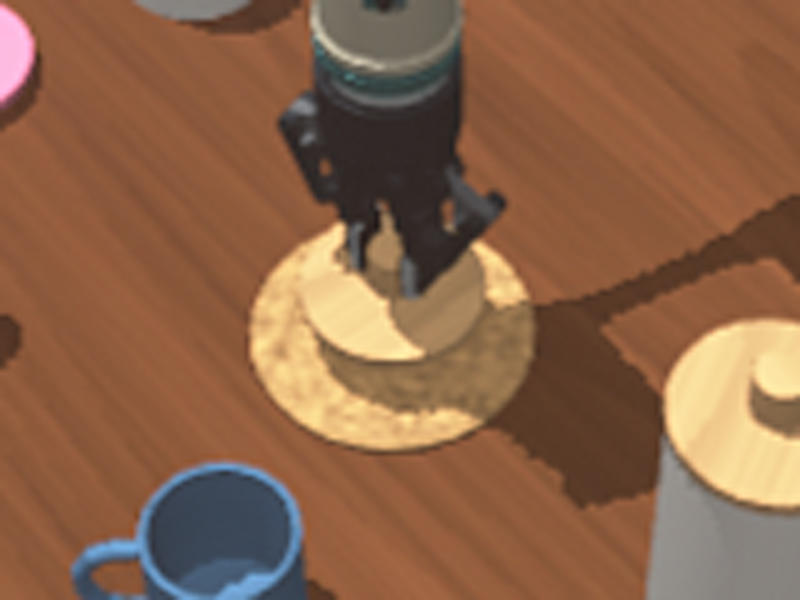

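The lid, with its disc at (393,290) in the crop, hangs centred about 24 mm above the mat at (392,330). I lower it until the force shows contact.

```bash
python3 -m handwheel '[[[0,0,10],[0,0,0],1],[[0,0,6],[0,0,0],1],[[0,0,3],[0,0,0],1],[[0,0,2],[0,0,0],1],[[0,0,0],[0,0,0],1],[[0,0,0],[0,0,0],1]]'
python3 -m handwheel '[[[0,0,1.5],[0,0,0],1],[[0,0,0],[0,0,0],1],[[0,0,0],[0,0,0],1]]'
```

```text
clock: 8.88
position: [0.6261, 0.0276, 0.0355]
ee_rot: [0.0, 0.992, 0.13, 0.0]
contact_force: [0.6, 1.1, -1.9]
width: 0.0266
gripper_force: 39.7
clock: 9.25
position: [0.6259, 0.0277, 0.0338]
ee_rot: [0.0, 0.992, 0.13, 0.0]
contact_force: [-0.3, -0.1, -1.6]
width: 0.0267
gripper_force: 39.7
```

```bash
python3 -m handwheel '[[[0,0,1],[0,0,0],1],[[0,0,0],[0,0,0],1],[[0,0,0],[0,0,0],1]]'
python3 -m handwheel '[[[0,0,1],[0,0,0],1],[[0,0,0],[0,0,0],1],[[0,0,0],[0,0,0],1]]'
```

```text
clock: 9.62
position: [0.626, 0.0276, 0.0329]
ee_rot: [0.0, 0.992, 0.13, 0.0]
contact_force: [-1.0, -0.7, 0.7]
width: 0.0267
gripper_force: 39.9
clock: 10.0
position: [0.626, 0.0277, 0.0329]
ee_rot: [0.0, 0.992, 0.13, 0.0]
contact_force: [-2.1, 0.3, 6.4]
width: 0.0269
gripper_force: 40.5
```

Contact at TCP z = 0.0329. I release slowly and rise straight up.

```bash
python3 -m handwheel '[[[0,0,-0.8],[0,0,0],0.4],[[0,0,0],[0,0,0],0.2],[[0,0,0],[0,0,0],0],[[0,0,0],[0,0,0],-0.3],[[0,0,0],[0,0,0],-0.6],[[0,0,0],[0,0,0],-0.6],[[0,0,-10],[0,0,0],-0.6],[[0,0,-25],[0,0,0],-0.6],[[0,0,-40],[0,0,0],-0.6],[[0,0,-50],[0,0,0],-0.6],[[0,0,-40],[0,0,0],-0.6],[[0,0,-20],[0,0,0],-0.6],[[0,0,0],[0,0,0],-0.6],[[0,0,0],[0,0,0],-0.6]]' 20
python3 - <<'E'
from rig import vision
import cv2
cv2.imwrite("pics/end.png",vision.get_image("scene"))
E
```

```text
clock: 11.75
position: [0.6252, 0.0277, 0.2167]
ee_rot: [-0.0, 0.992, 0.13, -0.001]
contact_force: [0.1, 0.0, -0.8]
width: 0.0683
gripper_force: 0.0
```

View pics/end.png

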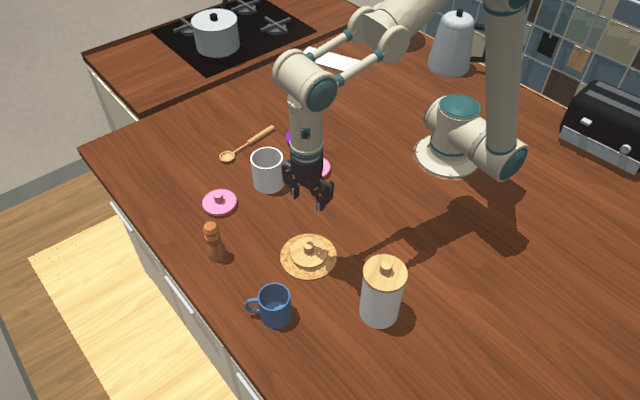

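The lid lies flat and centred on the mat, knob up, at (309,251). The open pot at (267,170) and the tall canister at (383,290) have not moved, and the gripper is clear.

```bash
python3 -c "
from rig import manip; print(manip.sign_off())"
```

```text
the job is handed in; nothing more can be done
None
```

The short canister's lid was set down knob up and centred on the cork mat, both canisters appear unmoved in the final picture, and the job was handed in at about 12 s (no verdict was returned).

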